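# Unlock the dished jar lid and hold it over the bead box, bead and all

### The job

The bead jar is wanted open, but a loose round wooden bead is lying in the hollow of its dished lid. Take the lid by its lever handle, turn it a quarter turn anticlockwise (seen from above) while it is still seated until the bayonet is unlocked, then lift it straight off and carry it to the open bead box with the green, yellow and orange beads, ready for the bead to be tipped in. Finish while still holding the lid by its handle, level and still, just above the middle of the box and resting on nothing, and all the way keep the lid level so that the bead stays in the middle of the hollow, without touching the bead or pushing the other things about.

Things in the scene. Friction and masses are not known exactly. Their poses are not given: they have to be found in the camera images.
- bead_jar: Bead jar, fixed to the table: low round clear jar of small beads, 94 mm across, with a knurled aluminium collar 97 mm across whose flat top, 75 mm above the underside, carries the lid. Origin: centre of the underside, z up. Locked, the lid's handle points along the jar's -y; unlocked, along its +x: a turn of pi/2, anticlockwise from above, about the jar's axis.
- unlock_mark (a point): Upright index rib on the outside of the collar, on the jar's +x side, 50 mm from its axis and 67 mm above the table. The lid (two lugs under a slotted flange) lifts out only when its handle points over this rib, within about 0.14 rad; stops lie about 0.08 rad beyond either end. The seated lid has some 2.5 mm of play sideways, 3 mm upward, and turns easily.
- dish_lid: Light wooden lid of the jar, loose, 80 to 145 g: round plate 100 mm across, 14 mm high at the rim; its top is a shallow spherical hollow (curvature radius 120 mm, 88 mm across, 8 mm deep). Origin: on its axis in the underside plane that rests on the collar; z up, +x along its handle. A boss with lugs reaches 13 mm below the origin into the jar: raise it 20 mm to clear.
- dish_middle (a point): Bottom of the hollow, on the lid's axis, 5 mm above the lid's origin; axes as the lid's.
- handle_grip (a point): Where to pinch the lid's lever handle from above, across its width: on the lid's +x, 82 mm from its axis, 7 mm above its origin (82 mm above the table when seated). The handle is a straight bar 16 mm wide (lid's y) and 14 mm high, from the rim (50 mm from the axis) to a round end at 116 mm; nothing beside or under it. Axes as the lid's.
- bead_center (a point): Centre of the loose dark wooden bead, a ball 20 mm in diameter, 12 g, that rolls freely in the hollow; at rest it is 10 mm above dish_middle. A tilt of 0.1 rad makes it lie 11 mm off the middle, and quick starts and stops make it roll about.
- bead_box: Open divided bead box, clear plastic with green, yellow and orange beads, fixed: compartments 92 (x) by 200 mm (y), walls 40 mm high. Origin: centre of the underside; a carrying handle at its front (-x); its clear hinged lid, 100 mm long, is open, leaning far back from the back edge (65 mm behind the origin, +x) and reaching 80 mm above the table.
- box_mouth (a point): Middle of the box's open top, 40 mm above its underside and 13 mm behind (+x) its origin; axes as the box's.
- washi_roll: Bystander: yellow roll of paper tape lying flat, 41 mm across, 15 mm high; origin at the centre of its underside.
- hole_punch: Bystander: hole punch pliers lying flat, 52 x 142 x 16 mm (long along y); origin at the centre of the underside.
- pencil_near: Bystander: pencil lying flat, 7 x 134 x 7 mm (long along y); origin at the centre of the underside.

How it is judged:
By the outcome, as a careful person would: the job done as asked, in the order asked, and still so for the second after the job is handed in, while the arm keeps its last pose, push and grip.
It also fails if it takes over 58 s, if anything falls off the work surface, if the arm or the gripper's body presses on something with over 40 N, if the wrist force passes 120 N, or if a joint passes its speed limit or range.

### The arm

A 7-joint arm with a two-finger parallel gripper is mounted at the origin on a cart in front of the work surface, level with it; the furniture and walls round the work are solid. World frame = base frame: x ahead of the robot, y to its left, z up, the work surface at z = 0. Lengths are in m, angles in degrees, forces in N, time in s.
With the tool pointing down it reaches from about 0.425 to 0.875 m from the base axis. Payload 4.7 kg.
Tool frame: the origin (TCP) lies between the finger pads, 19 mm behind the fingertips; this is the grasp point; z points along the fingers, y is the line along which they close (so a half turn about z gives the same grasp; the last joint's range is limited). The gripper opens to 87 mm and grips with 3 to 60 N. Pads are 19 mm wide; open, the fingers measure 117 mm over their backs; the gripper's body (75 mm by 190 mm) begins 51 mm behind the grasp point.
Start: joints at [-67.775, 18.392, -4.016, 83.108, 1.295, 78.541, -3.26], TCP at [0.237, 0.605, 0.241] pointing down, gripper open.
Joint ranges: [-163.93, 163.93], [-17.29, 119.83], [-79.2, 71.16], [3.27, 140.29], [-89.18, 269.18], [5.43, 117.66], [-154.24, 154.24]. Speed limits (degrees/s): [147.25, 147.25, 180, 180, 180, 180, 180].

### API

Orientations are given as [roll, pitch, yaw] about the fixed x, y, z axes, in that order (R = Rz(yaw) Ry(pitch) Rx(roll)).
In Python, from cell import env gives the robot as it stands.
- The arm moves only by the tool jog_arm, never from a script. Its argument "motion" is a list that holds one entry, the list of rows, each a list of 7 numbers: the shift along the tool's x, y, z in units of 0.1 m (1.0 is 0.1 m), then the turn, a rotation vector about the tool's x, y, z in units of 180 degrees (1.0 is 180 degrees), then the closure, from 0 (fully open) to 1 (shut). A call has 1 to 5 rows; each row is the pose to reach, as a shift and turn from the pose commanded when the call began, along the tool's axes at that moment, turning the shorter way round; what a row does not reach only later rows make up. A row lasts 1/10 s, in which the tool goes at most 50 mm and 8.59 degrees, less where a joint would pass 70% of its speed; a pose out of reach is approached as far as the arm can. A call with a number of a shift or a turn outside -1 to 1 is refused whole. A call with a gripper value outside its range is refused whole. The fingers move at their own pace and stop on an object; "grip_force" is the grip in N (left out, the last holds). Time passes only in rows, so rows that repeat a pose let the fingers close. It gives the time, the measured TCP pose, the force, the opening and the grip force at its end, in the units of the state.
- env.get_obs(): the state, without advancing time (a new reading comes with each control period).
- env.read_camera(name): name is "side" or "top"; returns (picture, depth): 384x512x3 uint8, red, green, blue; 384x512 float32, m along the optical axis (not along the pixel's ray), 0 where there is no reading.
- env.camera_info(name): a dict with "camera_matrix" (3x3 intrinsics, pixels), "origin" and "orientation" of the camera in the world. Camera axes: x right, y down, z forward; pixel columns grow to the right and rows downward; lengths in m; the calibration is good to about 2 mm. A picture is of the moment at which its call begins. camera_info takes no time and is no camera call.
- env.sign_off(): hands the job in; it is judged then, once.
The state is a dict: "time_s": time; "qpos": joint angles; "joint_velocities": joint speeds; "effort": joint torques, N m; "tool_pos": TCP position; "tool_rot": TCP orientation; "force": force on the tool from outside, world axes, zero at the start; "wrist_torque": the same for the moment, N m; "grip_width": finger opening in m; "grasp_force": force on a finger pad.
Only numpy, scipy, OpenCV 4.12 (cv2) and the standard library are available. Lean on these libraries where they do the work, as an engineer would, in place of code of your own. Each camera call takes 0.05 s, during which the arm holds its last target. There are 200 camera calls.

## Working session

There is one attempt and no reset: what is moved stays moved. The work goes in short steps, Python scripts to look and compute and a tool call to move; the robot and the scene stay as the last step left them, time stands still between calls to the robot, and variables do not carry over. Pictures are saved under pics/ and viewed, at most 10 in all, crops included, and the job is handed in when it is done.

Besides the shell and the picture viewer there is one more tool, called as a command line: name --argument value ..., lists and objects as JSON in quotes. jog_arm: Moves the arm, as the interface text tells. Shifts and turns lie within -1 to 1; 1 stands for 0.1 m of shift or 180 degrees of turn. Its arguments: {"type":"object","properties":{"motion":{"type":"array","items":{"type":"array","items":{"type":"array","items":{"type":"number"}}}},"grip_force":{"type":"number"}},"required":["motion"]}

```bash
ls; mkdir -p pics; python3 - <<'E'
from cell import env
import cv2,numpy as np
o=env.get_obs();print({k:np.round(v,3).tolist() for k,v in o.items()})
for n in("top","side"):
    p,d=env.read_camera(n);cv2.imwrite(f"pics/{n}0.png",p[...,::-1]);np.save(f"{n}_d.npy",d);np.save(f"{n}_p.npy",p);print(env.camera_info(n))
E
```

```text
pics
{'time_s': 0.0, 'qpos': [-67.775, 18.438, -4.015, 83.173, 1.294, 78.54, -3.26], 'joint_velocities': [0.017, 0.092, -0.004, -0.086, -0.03, -0.003, -0.075], 'effort': [-0.0, -49.13, -0.404, -31.252, -0.064, 0.044, 0.0], 'tool_pos': [0.237, 0.605, 0.24], 'tool_rot': [-179.894, 0.005, 158.584], 'force': [0.669, 0.062, 0.03], 'wrist_torque': [-0.001, -0.002, 0.007], 'grasp_force': 0.0, 'grip_width': 0.087}
{'camera_matrix': array([[421.15510878,   0.        , 246.10690034],
       [  0.        , 421.15510878, 193.48048242],
       [  0.        ,   0.        ,   1.        ]]), 'origin': array([0.40952222, 0.14150892, 1.05121595]), 'orientation': array([-173.29150537,    1.63389541,  -89.62682955])}
{'camera_matrix': array([[410.25676142,   0.        , 252.99978884],
       [  0.        , 410.25676142, 193.61925854],
       [  0.        ,   0.        ,   1.        ]]), 'origin': array([0.38436622, 0.89710994, 0.61847631]), 'orientation': array([-125.43239498,   -0.19521795, -170.63821797])}
```

View pics/top0.png

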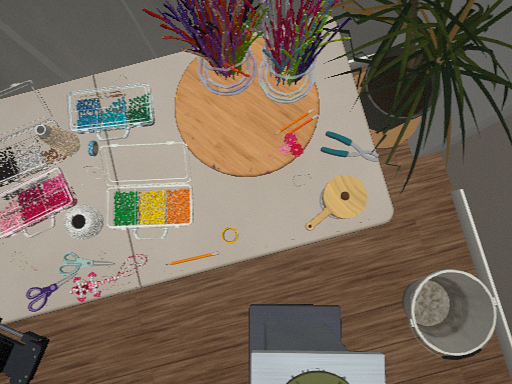

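View pics/side0.png

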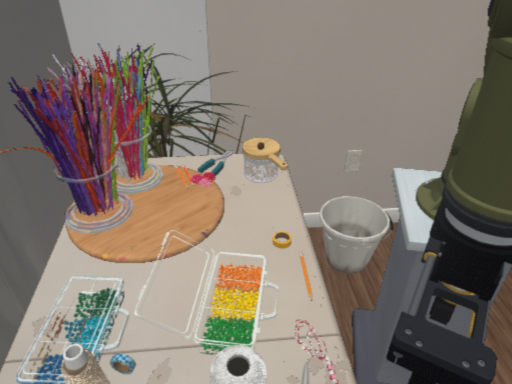

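The top view shows the lid at about (346,197), its bead at (345,196) and the handle pointing to (309,227). The bead box is centred near (152,207). The side view shows the jar at (262,160) and the box at (235,300).

```bash
cat > h.py <<'E'
from cell import env
import cv2,numpy as np
from scipy.spatial.transform import Rotation as R
def ray(n,uv,z):
    c=env.camera_info(n);K=c['camera_matrix'];M=R.from_euler('xyz',c['orientation'],degrees=True).as_matrix()
    uv=np.atleast_2d(uv).astype(float);d=np.c_[(uv-K[:2,2])/K[0,0],np.ones(len(uv))]@M.T
    return c['origin']+d*((z-c['origin'][2])/d[:,2])[:,None]
def mask(p,lo,hi,box):
    m=cv2.inRange(cv2.cvtColor(p,cv2.COLOR_RGB2HSV),lo,hi);k=np.zeros_like(m);x0,y0,x1,y1=box;k[y0:y1,x0:x1]=m[y0:y1,x0:x1];return k
def big(m):
    return max(cv2.findContours(m,cv2.RETR_EXTERNAL,cv2.CHAIN_APPROX_NONE)[0],key=cv2.contourArea)
def lid(p,box,z=.089):
    m=mask(p,(10,60,120),(28,200,255),box);m=cv2.morphologyEx(m,cv2.MORPH_CLOSE,np.ones((9,9)))
    c=big(m);a=np.zeros_like(m);cv2.drawContours(a,[c],-1,255,-1)
    w=ray('top',c[:,0],z)[:,:2]
    op=cv2.morphologyEx(a,cv2.MORPH_OPEN,cv2.getStructuringElement(cv2.MORPH_ELLIPSE,(25,25)))
    w2=ray('top',big(op)[:,0],z)[:,:2]
    A=np.c_[2*w2,np.ones(len(w2))];s=np.linalg.lstsq(A,(w2**2).sum(1),rcond=None)[0];ctr=s[:2];r=np.sqrt(s[2]+ctr@ctr)
    for _ in range(5):
        k=abs(np.linalg.norm(w-ctr,axis=1)-.05)<.003
        s=np.linalg.lstsq(A:=np.c_[2*w[k],np.ones(k.sum())],(w[k]**2).sum(1),rcond=None)[0];ctr=s[:2];r=np.sqrt(s[2]+ctr@ctr)
    ys,xs=np.nonzero(a);P=ray('top',np.c_[xs,ys],z)[:,:2];D=np.linalg.norm(P-ctr,axis=1);h=P[(D>.062)&(D<.12)].mean(0)-ctr
    return ctr,r,np.degrees(np.arctan2(h[1],h[0])),D.max()
def bead(p,box,z):
    m=mask(p,(0,0,0),(180,255,110),box);c=big(m);M=cv2.moments(c)
    return ray('top',[[M['m10']/M['m00'],M['m01']/M['m00']]],z)[0],cv2.contourArea(c)
E
python3 - <<'E'
from h import *
p=np.load('top_p.npy');d=np.load('top_d.npy')
print(lid(p,(295,165,380,240)));print(bead(p,(330,185,360,210),.09))
m=mask(p,(5,120,100),(85,255,255),(105,180,198,230));m=cv2.morphologyEx(m,cv2.MORPH_CLOSE,np.ones((7,7)));r=cv2.minAreaRect(big(m));print(r)
print(ray('top',cv2.boxPoints(r),.02))
# colour centroids
for lo,hi in(((5,150,150),(17,255,255)),((20,150,150),(33,255,255)),((40,100,60),(85,255,255))):
    k=mask(p,lo,hi,(105,180,198,230));ys,xs=np.nonzero(k);print(ray('top',[[xs.mean(),ys.mean()]],.02),len(xs))
v=cv2.resize(p[130:245,85:215,::-1],None,fx=6,fy=5.2,interpolation=cv2.INTER_CUBIC);cv2.imwrite('pics/c1.png',v)
E
```

```text
(array([ 0.51668617, -0.05563706]), np.float64(0.04996192048669824), np.float64(129.74309526760402), np.float64(0.11615300534409406))
(array([ 0.51845856, -0.05494501,  0.09      ]), 42.5)
((151.611328125, 206.94949340820312), (34.55522918701172, 76.33028411865234), 87.39744567871094)
[[0.53478254 0.50413182 0.02      ]
 [0.5440171  0.31359915 0.02      ]
 [0.45854233 0.30781111 0.02      ]
 [0.44903607 0.49646213 0.02      ]]
[[0.49736371 0.33926808 0.02      ]] 622
[[0.49471953 0.40373559 0.02      ]] 607
[[0.49229427 0.47028357 0.02      ]] 624
```

View pics/c1.png

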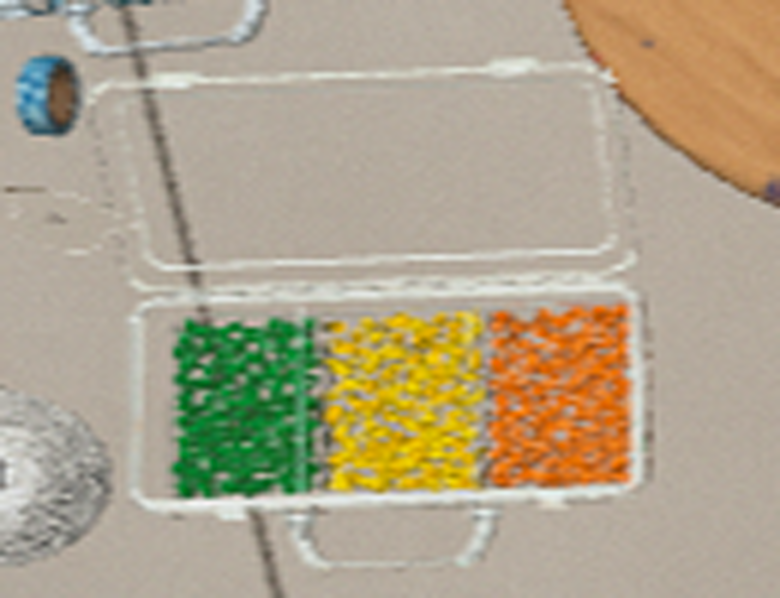

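The crop shows the box rim corners at about (107.5,187), (191,186), (191,224) and (107.5,227) in full-image pixels. The hinge and open lid are above them and the carrying handle is below.

```bash
cat >> h.py <<'E'
def jog(x,y,z,yaw,dbase=None):
    o=env.get_obs();T=R.from_euler('xyz',o['tool_rot'],degrees=True)
    s=T.inv().apply(np.array([x,y,z])-o['tool_pos'])/.1
    r=(T.inv()*R.from_euler('xyz',[180,0,yaw],degrees=True)).as_rotvec()/np.pi
    return np.round(s,4).tolist(),np.round(r,4).tolist()
def st():
    o=env.get_obs();print(round(o['time_s'],2),'q',np.round(o['qpos'],1),'p',np.round(o['tool_pos'],4),np.round(o['tool_rot'],2),'F',np.round(o['force'],2),'T',np.round(o['wrist_torque'],3),'w',round(o['grip_width'],4),round(o['grasp_force'],1))
E
python3 - <<'E'
from h import *
c=ray('top',[[107.5,187.3],[191.2,185.8],[191.2,224.2],[107.5,227.1]],.04);print(c,c.mean(0))
print(jog(.42,.33,.24,60))
E
```

```text
[[0.5424722  0.51038804 0.04      ]
 [0.54671498 0.30488877 0.04      ]
 [0.45345654 0.30285501 0.04      ]
 [0.4453874  0.50598541 0.04      ]] [0.49700778 0.40602931 0.04      ]
([-2.7043, -1.8897, 0.0063], [-0.0004, 0.0005, 0.5477])
```

jog_arm --motion '[[[-0.3, -0.2, 0, 0, 0, 0, 0], [-0.6, -0.42, 0, 0, 0, 0, 0], [-0.9, -0.63, 0, 0, 0, 0, 0]]]'

```text
time_s: 0.4
tool_pos: [0.2985, 0.5122, 0.2405]
tool_rot: [-179.9, 0.0, 158.6]
force: [0.8, 0.5, -0.3]
grip_width: 0.0871
grasp_force: 0.0
```

jog_arm --motion '[[[-0.3, -0.2, 0, 0, 0, 0, 0], [-0.6, -0.42, 0, 0, 0, 0, 0], [-0.9, -0.63, 0, 0, 0, 0, 0]]]'

```text
time_s: 0.7
tool_pos: [0.3595, 0.4205, 0.2409]
tool_rot: [-180.0, -0.0, 158.6]
force: [2.2, 0.4, 0.3]
grip_width: 0.087
grasp_force: 0.0
```

jog_arm --motion '[[[-0.3, -0.2, 0, 0, 0, 0.04, 0], [-0.6, -0.42, 0, 0, 0, 0.08, 0], [-0.9, -0.63, 0, 0, 0, 0.12, 0], [-0.9, -0.63, 0, 0, 0, 0.16, 0], [-0.9, -0.63, 0, 0, 0, 0.2, 0]]]'

```text
time_s: 1.2
tool_pos: [0.4205, 0.3289, 0.241]
tool_rot: [-180.0, 0.0, 122.1]
force: [-0.6, 0.5, -0.1]
grip_width: 0.0876
grasp_force: 0.0
```

jog_arm --motion '[[[0, 0, 0, 0, 0, 0.04, 0], [0, 0, 0, 0, 0, 0.08, 0], [0, 0, 0, 0, 0, 0.12, 0], [0, 0, 0, 0, 0, 0.16, 0], [0, 0, 0, 0, 0, 0.2, 0]]]'

```text
time_s: 1.7
tool_pos: [0.4195, 0.3304, 0.2408]
tool_rot: [-180.0, 0.0, 86.3]
force: [-0.6, -0.2, 0.5]
grip_width: 0.0868
grasp_force: 0.0
```

```bash
python3 - <<'E'
from h import *
st();print(jog(.466,.0074,.18,-50.26))
E
```

```text
1.7 q [-50.7   4.2  10.2 100.   -0.8  75.9 -44.1] p [0.4195 0.3304 0.2408] [-1.7996e+02  3.0000e-02  8.6290e+01] F [-0.57 -0.16  0.47] T [-0.131  0.043 -0.033] w 0.0868 0.0
([-3.1925, 0.6741, 0.6096], [0.0001, 0.0003, 0.7586])
```

jog_arm --motion '[[[-0.3, 0.06, 0, 0, 0, 0, 0], [-0.65, 0.13, 0, 0, 0, 0, 0], [-1.0, 0.21, 0, 0, 0, 0, 0]]]'

```text
time_s: 2.0
tool_pos: [0.4344, 0.2284, 0.2408]
tool_rot: [-180.0, 0.0, 86.7]
force: [0.6, 0.1, -0.6]
grip_width: 0.0868
grasp_force: 0.0
```

jog_arm --motion '[[[-0.35, 0.07, 0, 0, 0, 0, 0], [-0.7, 0.14, 0, 0, 0, 0, 0], [-1.0, 0.21, 0, 0, 0, 0, 0]]]'

```text
time_s: 2.3
tool_pos: [0.4495, 0.1263, 0.241]
tool_rot: [-180.0, 0.0, 86.5]
force: [0.0, 0.2, -0.7]
grip_width: 0.0872
grasp_force: 0.0
```

jog_arm --motion '[[[-0.35, 0.07, 0, 0, 0, 0.04, 0], [-0.7, 0.14, 0, 0, 0, 0.08, 0], [-1.0, 0.21, 0, 0, 0, 0.12, 0], [-1.0, 0.21, 0, 0, 0, 0.16, 0], [-1.0, 0.21, 0, 0, 0, 0.2, 0]]]'

```text
time_s: 2.8
tool_pos: [0.4645, 0.0261, 0.241]
tool_rot: [-180.0, 0.0, 50.1]
force: [0.3, 0.2, -0.4]
grip_width: 0.0873
grasp_force: 0.0
```

jog_arm --motion '[[[0, 0, 0, 0, 0, 0.04, 0], [0, 0, 0, 0, 0, 0.08, 0], [0, 0, 0, 0, 0, 0.12, 0], [0, 0, 0, 0, 0, 0.16, 0], [0, 0, 0, 0, 0, 0.2, 0]]]'

```text
time_s: 3.3
tool_pos: [0.4644, 0.0273, 0.2409]
tool_rot: [-180.0, 0.0, 14.3]
force: [0.5, -0.1, -0.6]
grip_width: 0.0872
grasp_force: 0.0
```

jog_arm --motion '[[[0, 0, 0, 0, 0, 0.04, 0], [0, 0, 0, 0, 0, 0.08, 0], [0, 0, 0, 0, 0, 0.12, 0], [0, 0, 0, 0, 0, 0.16, 0], [0, 0, 0, 0, 0, 0.2, 0]]]'

```text
time_s: 3.8
tool_pos: [0.4644, 0.0273, 0.2409]
tool_rot: [180.0, 0.0, -21.7]
force: [-0.1, -0.3, -0.0]
grip_width: 0.0869
grasp_force: 0.0
```

```bash
python3 - <<'E'
from h import *
st();print(jog(.4643,.0074,.14,-50.26))
E
```

```text
3.8 q [ -29.5   -5.2   21.6  108.9    2.    76.  -120.1] p [0.4644 0.0273 0.2409] [ 1.7998e+02  3.0000e-02 -2.1710e+01] F [-0.1  -0.25 -0.03] T [-0.021  0.156 -0.007] w 0.0869 0.0
([0.0732, 0.1848, 1.0088], [0.0002, 0.0002, 0.1586])
```

jog_arm --motion '[[[0.02, 0.05, 0.1, 0, 0, 0.04, 0], [0.04, 0.1, 0.3, 0, 0, 0.08, 0], [0.07, 0.185, 0.5, 0, 0, 0.12, 0], [0.073, 0.185, 0.7, 0, 0, 0.1586, 0.3], [0.073, 0.185, 0.8, 0, 0, 0.1586, 0.4]]]'

```text
time_s: 4.3
tool_pos: [0.4634, 0.0071, 0.1593]
tool_rot: [179.9, 0.1, -50.0]
force: [0.2, -0.3, 0.6]
grip_width: 0.0778
grasp_force: 0.0
```

```bash
python3 - <<'E'
from h import *
p,d=env.read_camera('top');cv2.imwrite('pics/c2.png',cv2.resize(p[140:260,270:400,::-1],None,fx=5,fy=5))
st();print(jog(.4643,.0074,.082,-50.26))
E
```

```text
4.35 q [ -26.9   -1.5   22.5  115.3    0.6   66.3 -144.5] p [0.463  0.0073 0.1585] [ 1.7978e+02  1.3000e-01 -4.9830e+01] F [-1.22  0.12 -0.51] T [ 0.049  0.206 -0.018] w 0.0745 0.0
([0.0096, -0.0136, 0.7649], [0.0012, 0.0007, 0.0024])
```

View pics/c2.png

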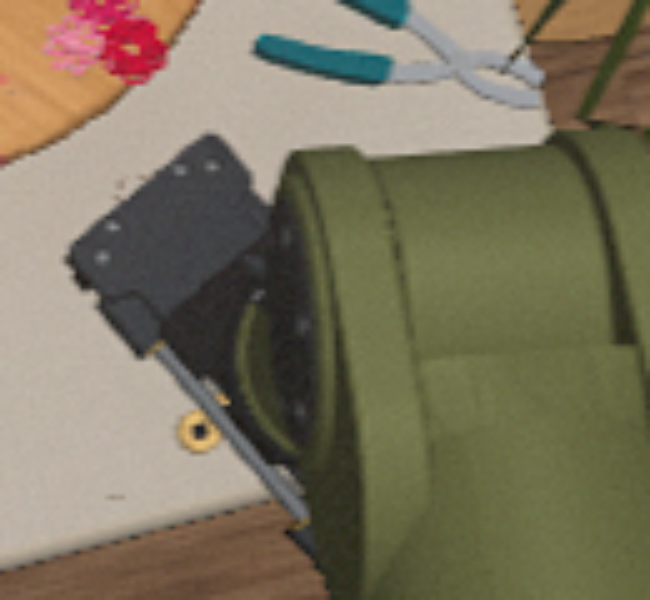

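The arm hides the lid from the top camera. Only the handle end shows, at crop (200,430), in line with the gripper, so I'm descending and checking from the side.

jog_arm --motion '[[[0.002, -0.003, 0.2, 0, 0, 0.001, 0.4], [0.005, -0.007, 0.4, 0.0005, 0, 0.002, 0.4], [0.008, -0.01, 0.6, 0.001, 0.0005, 0.0024, 0.4], [0.0096, -0.0136, 0.7, 0.001, 0.0005, 0.0024, 0.4], [0.0096, -0.0136, 0.755, 0.001, 0.0005, 0.0024, 0.4]]]'

```text
time_s: 4.85
tool_pos: [0.4664, 0.0079, 0.0854]
tool_rot: [-179.9, -0.1, -50.3]
force: [0.3, -0.3, -0.2]
grip_width: 0.0526
grasp_force: 0.0
```

```bash
python3 - <<'E'
from h import *
p,d=env.read_camera('side');cv2.imwrite('pics/c3.png',cv2.resize(p[90:210,190:330,::-1],None,fx=5,fy=5))
st();print(jog(.4643,.0074,.082,-50.26))
E
```

```text
4.9 q [ -26.4    4.    23.   119.6   -1.9   56.6 -142.7] p [0.4662 0.0078 0.0851] [-1.7987e+02 -7.0000e-02 -5.0300e+01] F [-0.96 -0.36 -1.64] T [ 0.003  0.156 -0.013] w 0.0523 0.0
([-0.009, 0.0171, 0.0308], [-0.0007, -0.0004, -0.0002])
```

View pics/c3.png

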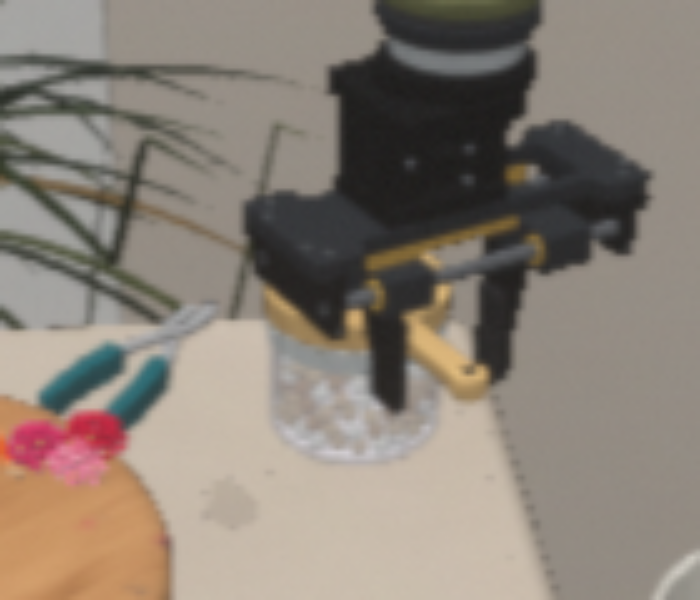

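The fingers straddle the handle, at crop (390,360) and (495,330) with the bar between them. I'll correct the last few millimetres and then close.

jog_arm --motion '[[[-0.009, 0.017, 0.02, 0, 0, 0, 0.4], [-0.009, 0.017, 0.02, 0, 0, 0, 0.4], [-0.009, 0.017, 0.02, 0, 0, 0, 0.4]]]'

```text
time_s: 5.2
tool_pos: [0.465, 0.0073, 0.0845]
tool_rot: [-179.7, -0.1, -50.4]
force: [-0.2, -0.1, 0.5]
grip_width: 0.0524
grasp_force: 0.0
```

```bash
python3 - <<'E'
from h import *
st();print(jog(.4643,.0074,.082,-50.26))
E
```

```text
5.2 q [ -26.4    3.8   23.   119.9   -1.8   56.4 -142.8] p [0.465  0.0073 0.0845] [-1.7974e+02 -1.2000e-01 -5.0380e+01] F [-0.2  -0.08  0.48] T [ 0.031  0.145 -0.019] w 0.0524 0.0
([-0.0054, 0.0054, 0.0246], [-0.0014, -0.0007, -0.0007])
```

jog_arm --motion '[[[-0.005, 0.005, 0.025, -0.001, 0, 0, 0.4], [-0.005, 0.005, 0.025, -0.001, 0, 0, 0.6], [-0.005, 0.005, 0.025, -0.001, 0, 0, 0.75], [-0.005, 0.005, 0.025, -0.001, 0, 0, 0.8], [-0.005, 0.005, 0.025, -0.001, 0, 0, 0.85]]]' --grip_force 50

```text
time_s: 5.7
tool_pos: [0.4639, 0.0073, 0.0813]
tool_rot: [-180.0, -0.1, -50.4]
force: [-0.2, 0.4, 0.3]
grip_width: 0.0283
grasp_force: 0.0
```

jog_arm --motion '[[[0, 0, 0, 0, 0, 0, 0.9], [0, 0, 0, 0, 0, 0, 1], [0, 0, 0, 0, 0, 0, 1], [0, 0, 0, 0, 0, 0, 1], [0, 0, 0, 0, 0, 0, 1]]]'

```text
time_s: 6.2
tool_pos: [0.4639, 0.0073, 0.0813]
tool_rot: [-180.0, -0.1, -50.4]
force: [-0.2, -0.6, 0.6]
grip_width: 0.0156
grasp_force: 49.9
```

```bash
python3 - <<'E'
from h import *
st();print(jog(.4643,.0074,.082,-50.26))
p,d=env.read_camera('side');cv2.imwrite('pics/c4.png',cv2.resize(p[90:210,190:330,::-1],None,fx=5,fy=5))
E
```

```text
6.2 q [ -26.4    4.1   23.   120.    -1.8   56.2 -142.8] p [0.4639 0.0073 0.0813] [-1.7999e+02 -9.0000e-02 -5.0400e+01] F [-0.15 -0.55  0.63] T [ 0.038  0.107 -0.   ] w 0.0156 49.9
([0.0018, -0.0037, -0.0073], [-0.0, -0.0005, -0.0008])
```

View pics/c4.png

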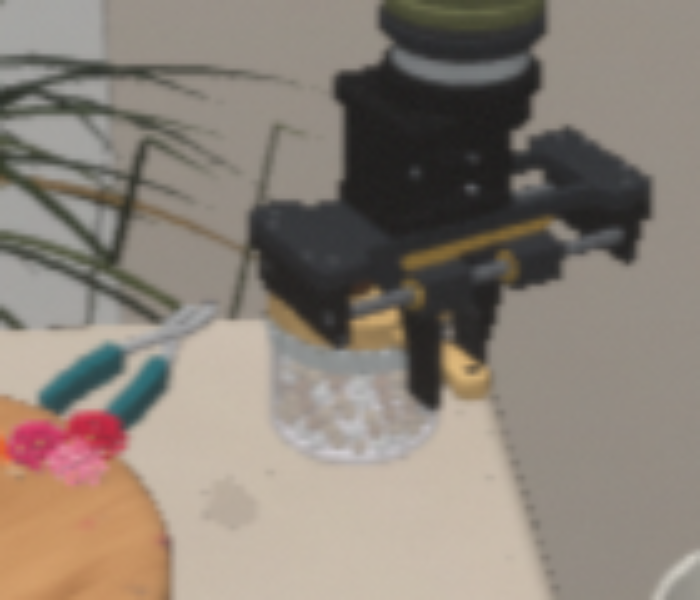

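The gripper holds the handle at 50 N, with the lid still seated and almost no side load. I'll start the quarter turn about the lid axis.

jog_arm --motion '[[[0, 0.0072, 0, 0, 0, -0.0028, 1], [0.0003, 0.0215, 0, 0, 0, -0.0083, 1], [0.0011, 0.0429, 0, 0, 0, -0.0167, 1], [0.0031, 0.0715, 0, 0, 0, -0.0278, 1], [0.007, 0.107, 0, 0, 0, -0.0417, 1]]]' --grip_force 58

```text
time_s: 6.75
tool_pos: [0.456, -0.0002, 0.0813]
tool_rot: [180.0, -0.1, -42.7]
force: [-0.4, 0.5, 0.8]
grip_width: 0.0155
grasp_force: 57.9
```

jog_arm --motion '[[[0.0011, 0.0429, 0, 0, 0, -0.0167, 1], [0.0045, 0.0857, 0, 0, 0, -0.0333, 1], [0.0101, 0.1283, 0, 0, 0, -0.05, 1], [0.0179, 0.1705, 0, 0, 0, -0.0667, 1], [0.0279, 0.2122, 0, 0, 0, -0.0833, 1]]]'

```text
time_s: 7.25
tool_pos: [0.4434, -0.0178, 0.0813]
tool_rot: [180.0, -0.1, -27.7]
force: [0.0, 0.7, 0.1]
grip_width: 0.0151
grasp_force: 57.9
```

```bash
cat >> h.py <<'E'
def arc(C=np.array([.51669,-.05564])):
    o=env.get_obs();d=o['tool_pos'][:2]-C;print('radius',np.linalg.norm(d).round(4),'ang',np.degrees(np.arctan2(d[1],d[0])).round(2),'yaw+180',o['tool_rot'][2]+180)
E
python3 - <<'E'
from h import *
st();arc()
E
```

```text
7.25 q [ -24.3    1.4   23.6  122.6   -0.6   56.1 -118.2] p [ 0.4434 -0.0178  0.0813] [ 1.7997e+02 -8.0000e-02 -2.7710e+01] F [0.02 0.73 0.13] T [-0.059  0.141 -0.034] w 0.0151 57.9
radius 0.0825 ang 152.66 yaw+180 152.29302078843975
```

jog_arm --motion '[[[0.0011, 0.0429, 0, 0, 0, -0.0167, 1], [0.0045, 0.0857, 0, 0, 0, -0.0333, 1], [0.0101, 0.1283, 0, 0, 0, -0.05, 1], [0.0179, 0.1705, 0, 0, 0, -0.0667, 1], [0.0279, 0.2122, 0, 0, 0, -0.0833, 1]]]'

```text
time_s: 7.75
tool_pos: [0.436, -0.0379, 0.0813]
tool_rot: [180.0, -0.1, -12.7]
force: [1.3, 0.1, -0.2]
grip_width: 0.0153
grasp_force: 57.9
```

jog_arm --motion '[[[0.0011, 0.0429, 0, 0, 0, -0.0167, 1], [0.0045, 0.0857, 0, 0, 0, -0.0333, 1], [0.0101, 0.1283, 0, 0, 0, -0.05, 1], [0.0179, 0.1705, 0, 0, 0, -0.0667, 1], [0.0279, 0.2122, 0, 0, 0, -0.0833, 1]]]'

```text
time_s: 8.25
tool_pos: [0.434, -0.0592, 0.0813]
tool_rot: [179.9, -0.1, 2.3]
force: [0.8, -0.3, 1.0]
grip_width: 0.0155
grasp_force: 57.9
```

```bash
python3 - <<'E'
from h import *
st();arc()
E
```

```text
8.25 q [-21.3   0.6  25.9 123.4  -0.2  56.1 -83. ] p [ 0.434  -0.0592  0.0813] [ 1.7994e+02 -5.0000e-02  2.2700e+00] F [ 0.8  -0.33  0.97] T [-0.057  0.139  0.005] w 0.0155 57.9
radius 0.0828 ang -177.56 yaw+180 182.2721723862674
```

jog_arm --motion '[[[0.0011, 0.0429, 0, 0, 0, -0.0167, 1], [0.0045, 0.0857, 0, 0, 0, -0.0333, 1], [0.0101, 0.1283, 0, 0, 0, -0.05, 1], [0.0179, 0.1705, 0, 0, 0, -0.0667, 1], [0.0279, 0.2122, 0, 0, 0, -0.0833, 1]]]'

```text
time_s: 8.75
tool_pos: [0.4377, -0.0804, 0.0813]
tool_rot: [179.9, -0.1, 17.3]
force: [0.2, -0.0, -0.5]
grip_width: 0.0148
grasp_force: 57.9
```

jog_arm --motion '[[[0.0011, 0.0429, 0, 0, 0, -0.0167, 1], [0.0045, 0.0857, 0, 0, 0, -0.0333, 1], [0.0101, 0.1283, 0, 0, 0, -0.05, 1], [0.0179, 0.1705, 0, 0, 0, -0.0667, 1], [0.0279, 0.2122, 0, 0, 0, -0.0833, 1]]]'

```text
time_s: 9.25
tool_pos: [0.4467, -0.0998, 0.0814]
tool_rot: [179.9, -0.0, 32.3]
force: [-0.2, -0.3, -1.5]
grip_width: 0.0151
grasp_force: 57.9
```

jog_arm --motion '[[[0.0008, 0.0358, 0, 0, 0, -0.0139, 1], [0.0025, 0.0643, 0, 0, 0, -0.025, 1], [0.0045, 0.0857, 0, 0, 0, -0.0333, 1], [0.0061, 0.0999, 0, 0, 0, -0.0389, 1], [0.007, 0.107, 0, 0, 0, -0.0417, 1]]]'

```text
time_s: 9.75
tool_pos: [0.4529, -0.1083, 0.0814]
tool_rot: [179.9, -0.0, 39.6]
force: [0.3, -0.3, -0.3]
grip_width: 0.015
grasp_force: 57.9
```

```bash
python3 - <<'E'
from h import *
p,d=env.read_camera('top');cv2.imwrite('pics/c5.png',cv2.resize(p[140:260,290:420,::-1],None,fx=5,fy=5))
st();arc()
a=.51669+.082*np.cos(np.radians(219.74)),-.05564+.082*np.sin(np.radians(219.74))
print(a,jog(*a,.0813,39.74))
E
```

```text
9.8 q [-17.    4.3  28.3 120.   -2.4  56.2 -37.9] p [ 0.4529 -0.1084  0.0814] [179.9   -0.    39.63] F [ 0.15 -0.07  0.31] T [-0.221  0.072 -0.018] w 0.0153 57.9
radius 0.0827 ang -140.4 yaw+180 219.62634648258015
(np.float64(0.4536358192711743), np.float64(-0.10806299393030304)) ([0.0074, 0.002, 0.0007], [0.0005, -0.0, -0.0006])
```

View pics/c5.png

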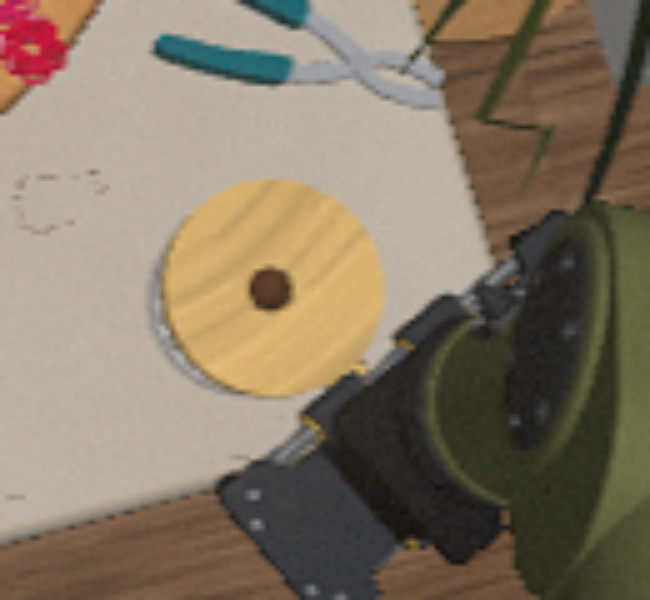

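The lid has turned to its unlock angle and the bead is still central, at crop (270,288). I'll lift it straight up.

jog_arm --motion '[[[0, 0, -0.01, 0, 0, 0, 1], [0, 0, -0.03, 0, 0, 0, 1], [0, 0, -0.055, 0, 0, 0, 1], [0, 0, -0.08, 0, 0, 0, 1], [0, 0, -0.1, 0, 0, 0, 1]]]'

```text
time_s: 10.3
tool_pos: [0.4529, -0.1081, 0.0916]
tool_rot: [179.9, -0.0, 39.6]
force: [1.4, 0.2, -2.3]
grip_width: 0.0153
grasp_force: 57.9
```

```bash
python3 - <<'E'
from h import *
st();arc();p,d=env.read_camera('top')
b=(310,165,375,225);print(bead(p,b,.1));print(np.round(np.r_[lid(p,(305,160,385,235),.099)[0]],4))
E
```

```text
10.3 q [-17.2   3.4  28.2 119.5  -1.8  57.5 -38.4] p [ 0.4529 -0.1081  0.0916] [ 1.7991e+02 -1.0000e-02  3.9600e+01] F [ 1.43  0.21 -2.27] T [-0.258  0.054 -0.063] w 0.0153 57.9
radius 0.0826 ang -140.59 yaw+180 219.59549397900582
(array([ 0.46745984, -0.09887267,  0.1       ]), 229.5)
[ 0.5145 -0.0543]
```

```bash
cat >> h.py <<'E'
def check(cpx,z,save=None,r=.042):
    p,d=env.read_camera('top');u,v=cpx
    L=lid(p,(u-36,v-36,u+36,v+36),z+.014);b=bead(p,(u-14,v-14,u+14,v+14),z+.015)
    print('lid',np.round(L[0],4),'r',L[1].round(4),'bead',b[0].round(4),b[1],'off mm',((b[0][:2]-L[0])*1e3).round(1))
    c=env.camera_info('top');K=c['camera_matrix'];M=R.from_euler('xyz',c['orientation'],degrees=True)
    ys,xs=np.nonzero(d>0);dd=d[ys,xs].astype(float);P=M.apply(np.c_[(xs-K[0,2])/K[0,0]*dd,(ys-K[1,2])/K[0,0]*dd,dd])+c['origin']
    q=P[:,:2]-L[0];rr=np.linalg.norm(q,axis=1);k=(rr<r)&(rr>.016)&(abs(P[:,2]-z-.01)<.02);q=q[k];A=np.c_[np.ones(k.sum()),q,(q**2).sum(1)]
    s=np.linalg.lstsq(A,P[k,2],rcond=None)[0];e=P[k,2]-A@s;print('n',k.sum(),'bottom z',s[0].round(4),'slope deg',np.degrees(s[1:3]).round(2),'k',s[3].round(2),'rms',e.std().round(4))
    if save:cv2.imwrite(save,cv2.resize(p[max(0,v-70):v+70,max(0,u-80):u+80,::-1],None,fx=4,fy=4))
E
python3 - <<'E'
from h import *
check((344,197),.085)
E
```

```text
lid [ 0.5147 -0.0543] r 0.05 bead [ 0.5141 -0.0528  0.1   ] 43.0 off mm [-0.6  1.5]
n 924 bottom z 0.0887 slope deg [-0.81 -0.19] k 4.37 rms 0.0017
```

jog_arm --motion '[[[0, 0, -0.01, 0, 0, 0, 1], [0, 0, -0.03, 0, 0, 0, 1], [0, 0, -0.06, 0, 0, 0, 1], [0, 0, -0.09, 0, 0, 0, 1], [0, 0, -0.12, 0, 0, 0, 1]]]'

```text
time_s: 10.9
tool_pos: [0.4528, -0.108, 0.1036]
tool_rot: [179.9, -0.0, 39.6]
force: [0.6, -0.2, -1.1]
grip_width: 0.0154
grasp_force: 57.9
```

jog_arm --motion '[[[0, 0, -0.03, 0, 0, 0, 1], [0, 0, -0.06, 0, 0, 0, 1], [0, 0, -0.08, 0, 0, 0, 1], [0, 0, -0.095, 0, 0, 0, 1], [0, 0, -0.1, 0, 0, 0, 1]]]'

```text
time_s: 11.4
tool_pos: [0.453, -0.1081, 0.1136]
tool_rot: [179.9, -0.0, 39.6]
force: [-0.4, 0.6, -1.3]
grip_width: 0.0151
grasp_force: 57.9
```

```bash
python3 - <<'E'
from h import *
st();check((344,197),.107,'pics/c6.png')
o=env.get_obs();print(jog(.4352,.3512,.113,39.6))
E
```

```text
11.4 q [-17.4   1.6  28.1 118.3  -0.8  60.3 -39.3] p [ 0.453  -0.1081  0.1136] [ 1.799e+02 -2.000e-02  3.959e+01] F [-0.37  0.62 -1.31] T [-0.123  0.128  0.039] w 0.0151 57.9
lid [ 0.5145 -0.0544] r 0.05 bead [ 0.514  -0.0522  0.122 ] 49.0 off mm [-0.5  2.2]
n 965 bottom z 0.1102 slope deg [-0.82  0.09] k 4.45 rms 0.0017
([2.7898, -3.653, -0.0003], [0.0005, -0.0001, -0.0001])
```

View pics/c6.png

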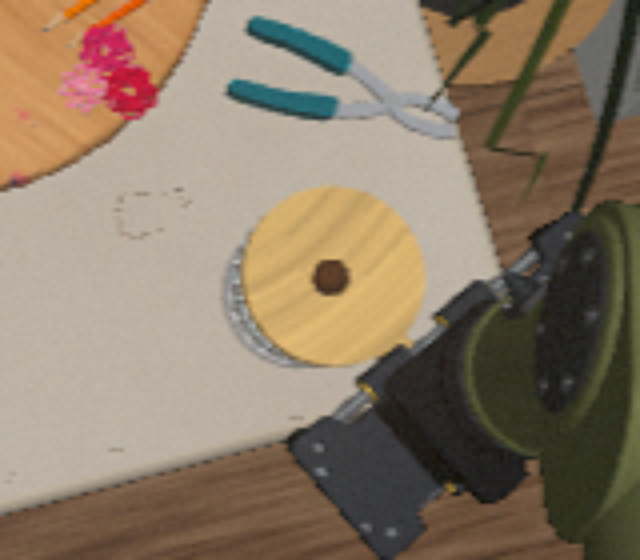

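The lid is free of the jar and level, and the bead is central at crop (330,277). I'll carry it with a smooth velocity profile.

jog_arm --motion '[[[0.0061, -0.0079, 0, 0, 0, 0, 1], [0.0182, -0.0238, 0, 0, 0, 0, 1], [0.0364, -0.0477, 0, 0, 0, 0, 1], [0.0607, -0.0795, 0, 0, 0, 0, 1], [0.0911, -0.1192, 0, 0, 0, 0, 1]]]'

```text
time_s: 11.95
tool_pos: [0.4523, -0.0927, 0.1133]
tool_rot: [179.9, -0.0, 39.6]
force: [-0.4, 0.2, -1.7]
grip_width: 0.0153
grasp_force: 57.9
```

jog_arm --motion '[[[0.0364, -0.0477, 0, 0, 0, 0, 1], [0.0789, -0.1033, 0, 0, 0, 0, 1], [0.1275, -0.1669, 0, 0, 0, 0, 1], [0.1822, -0.2384, 0, 0, 0, 0, 1], [0.2429, -0.3178, 0, 0, 0, 0, 1]]]'

```text
time_s: 12.45
tool_pos: [0.4508, -0.0523, 0.1133]
tool_rot: [179.9, -0.0, 39.6]
force: [-0.2, -0.3, -1.3]
grip_width: 0.0153
grasp_force: 57.9
```

jog_arm --motion '[[[0.0607, -0.0795, 0, 0, 0, 0, 1], [0.1215, -0.1589, 0, 0, 0, 0, 1], [0.1822, -0.2384, 0, 0, 0, 0, 1], [0.2429, -0.3178, 0, 0, 0, 0, 1], [0.3037, -0.3973, 0, 0, 0, 0, 1]]]'

```text
time_s: 12.95
tool_pos: [0.4489, -0.0023, 0.1133]
tool_rot: [179.9, -0.0, 39.6]
force: [0.0, -0.3, -1.1]
grip_width: 0.015
grasp_force: 57.9
```

```bash
python3 - <<'E'
from h import *
st();print(jog(.4352,.3512,.1133,39.6))
E
```

```text
12.95 q [-24.4  -0.5  21.3 120.1   0.3  60.3 -53.7] p [ 0.4489 -0.0023  0.1133] [ 1.7991e+02 -1.0000e-02  3.9590e+01] F [ 0.02 -0.26 -1.09] T [-0.23   0.137 -0.012] w 0.015 57.9
([2.1475, -2.8111, -0.0046], [0.0005, -0.0, -0.0001])
```

jog_arm --motion '[[[0.0607, -0.0795, 0, 0, 0, 0, 1], [0.1215, -0.1589, 0, 0, 0, 0, 1], [0.1822, -0.2384, 0, 0, 0, 0, 1], [0.2429, -0.3178, 0, 0, 0, 0, 1], [0.3037, -0.3973, 0, 0, 0, 0, 1]]]'

```text
time_s: 13.45
tool_pos: [0.4469, 0.0477, 0.1132]
tool_rot: [179.9, -0.0, 39.6]
force: [0.2, 0.4, -1.5]
grip_width: 0.015
grasp_force: 57.9
```

jog_arm --motion '[[[0.0607, -0.0795, 0, 0, 0, 0, 1], [0.1215, -0.1589, 0, 0, 0, 0, 1], [0.1822, -0.2384, 0, 0, 0, 0, 1], [0.2429, -0.3178, 0, 0, 0, 0, 1], [0.3037, -0.3973, 0, 0, 0, 0, 1]]]'

```text
time_s: 13.95
tool_pos: [0.445, 0.0976, 0.1131]
tool_rot: [179.9, -0.0, 39.6]
force: [0.0, 0.4, -0.7]
grip_width: 0.0153
grasp_force: 57.9
```

jog_arm --motion '[[[0.0607, -0.0795, 0, 0, 0, 0, 1], [0.1215, -0.1589, 0, 0, 0, 0, 1], [0.1822, -0.2384, 0, 0, 0, 0, 1], [0.2429, -0.3178, 0, 0, 0, 0, 1], [0.3037, -0.3973, 0, 0, 0, 0, 1]]]'

```text
time_s: 14.45
tool_pos: [0.4431, 0.1476, 0.1131]
tool_rot: [179.9, -0.0, 39.6]
force: [-0.6, -0.0, -1.0]
grip_width: 0.0153
grasp_force: 57.9
```

jog_arm --motion '[[[0.0607, -0.0795, 0, 0, 0, 0, 1], [0.1215, -0.1589, 0, 0, 0, 0, 1], [0.1822, -0.2384, 0, 0, 0, 0, 1], [0.2429, -0.3178, 0, 0, 0, 0, 1], [0.3037, -0.3973, 0, 0, 0, 0, 1]]]'

```text
time_s: 14.95
tool_pos: [0.4412, 0.1976, 0.113]
tool_rot: [179.9, -0.0, 39.6]
force: [-0.1, 0.2, -0.6]
grip_width: 0.0151
grasp_force: 57.9
```

jog_arm --motion '[[[0.0607, -0.0795, 0, 0, 0, 0, 1], [0.1215, -0.1589, 0, 0, 0, 0, 1], [0.1822, -0.2384, 0, 0, 0, 0, 1], [0.2429, -0.3178, 0, 0, 0, 0, 1], [0.3037, -0.3973, 0, 0, 0, 0, 1]]]'

```text
time_s: 15.45
tool_pos: [0.4393, 0.2475, 0.1129]
tool_rot: [179.9, -0.0, 39.6]
force: [-0.4, -0.3, -1.9]
grip_width: 0.0148
grasp_force: 57.9
```

```bash
python3 - <<'E'
from h import *
st();print(jog(.4352,.3512,.1133,39.6))
E
```

```text
15.45 q [-39.6   6.7   7.5 112.7  -0.9  60.7 -82.1] p [0.4393 0.2475 0.1129] [179.91  -0.    39.59] F [-0.45 -0.27 -1.89] T [-0.145  0.237  0.012] w 0.0148 57.9
([0.6292, -0.8247, -0.0049], [0.0005, -0.0, -0.0001])
```

jog_arm --motion '[[[0.0607, -0.0795, 0, 0, 0, 0, 1], [0.1215, -0.1589, 0, 0, 0, 0, 1], [0.1822, -0.2384, 0, 0, 0, 0, 1], [0.2429, -0.3178, 0, 0, 0, 0, 1], [0.3037, -0.3973, 0, 0, 0, 0, 1]]]'

```text
time_s: 15.95
tool_pos: [0.4374, 0.2975, 0.1129]
tool_rot: [179.9, -0.0, 39.6]
force: [-0.1, -0.4, -0.8]
grip_width: 0.0149
grasp_force: 57.9
```

jog_arm --motion '[[[0.0607, -0.0795, 0, 0, 0, 0, 1], [0.1154, -0.151, 0, 0, 0, 0, 1], [0.164, -0.2145, 0, 0, 0, 0, 1], [0.2065, -0.2702, 0, 0, 0, 0, 1], [0.2429, -0.3178, 0, 0, 0, 0, 1]]]'

```text
time_s: 16.45
tool_pos: [0.4359, 0.3372, 0.1128]
tool_rot: [179.9, -0.0, 39.6]
force: [0.4, -0.2, -1.9]
grip_width: 0.0152
grasp_force: 57.9
```

jog_arm --motion '[[[0.0304, -0.0397, 0, 0, 0, 0, 1], [0.0547, -0.0715, 0, 0, 0, 0, 1], [0.0729, -0.0954, 0, 0, 0, 0, 1], [0.085, -0.1112, 0, 0, 0, 0, 1], [0.0911, -0.1192, 0, 0, 0, 0, 1]]]'

```text
time_s: 16.95
tool_pos: [0.4353, 0.3517, 0.1128]
tool_rot: [179.9, -0.0, 39.6]
force: [0.9, -0.0, -1.1]
grip_width: 0.0154
grasp_force: 57.9
```

jog_arm --motion '[[[0, 0, 0.01, 0, 0, 0, 1], [0, 0, 0.03, 0, 0, 0, 1], [0, 0, 0.06, 0, 0, 0, 1], [0, 0, 0.09, 0, 0, 0, 1], [0, 0, 0.12, 0, 0, 0, 1]]]'

```text
time_s: 17.45
tool_pos: [0.4353, 0.3514, 0.1005]
tool_rot: [179.9, 0.0, 39.6]
force: [0.0, 0.6, -0.5]
grip_width: 0.0153
grasp_force: 57.9
```

jog_arm --motion '[[[0, 0, 0.03, 0, 0, 0, 1], [0, 0, 0.06, 0, 0, 0, 1], [0, 0, 0.085, 0, 0, 0, 1], [0, 0, 0.1, 0, 0, 0, 1], [0, 0, 0.11, 0, 0, 0, 1]]]'

```text
time_s: 17.95
tool_pos: [0.4353, 0.3516, 0.0896]
tool_rot: [179.9, 0.0, 39.6]
force: [-0.1, 1.2, -1.2]
grip_width: 0.0154
grasp_force: 57.9
```

```bash
python3 - <<'E'
from h import *
st()
c=env.camera_info('top');M=R.from_euler('xyz',c['orientation'],degrees=True);q=M.inv().apply(np.array([.497,.405,.09])-c['origin']);K=c['camera_matrix'];u,v=(q[:2]/q[2]*K[0,0]+K[:2,2]).round().astype(int);print(u,v)
check((int(u),int(v)),.083,'pics/c7.png')
E
```

```text
17.95 q [-45.2  14.6   4.  106.3  -1.1  59.2 -91.2] p [0.4353 0.3516 0.0896] [1.7991e+02 1.0000e-02 3.9590e+01] F [-0.11  1.15 -1.19] T [-0.168  0.21  -0.009] w 0.0154 57.9
144 204Traceback (most recent call last):
  File "<stdin>", line 4, in <module>
  File "h.py", line 38, in check
    L=lid(p,(u-36,v-36,u+36,v+36),z+.014);b=bead(p,(u-14,v-14,u+14,v+14),z+.015)
  File "h.py", line 17, in lid
    w2=ray('top',big(op)[:,0],z)[:,:2]
                 ~~~^^^^
  File "h.py", line 11, in big
    return max(cv2.findContours(m,cv2.RETR_EXTERNAL,cv2.CHAIN_APPROX_NONE)[0],key=cv2.contourArea)
ValueError: max() iterable argument is empty
```

```bash
python3 - <<'E'
from h import *
p,d=env.read_camera('top');s,e=env.read_camera('side')
a=cv2.resize(p[130:270,70:230,::-1],(400,350));b=cv2.resize(s[200:370,130:330,::-1],(400,350));cv2.imwrite('pics/c7.png',np.hstack([a,b]))
E
```

```text
(no output)
```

View pics/c7.png

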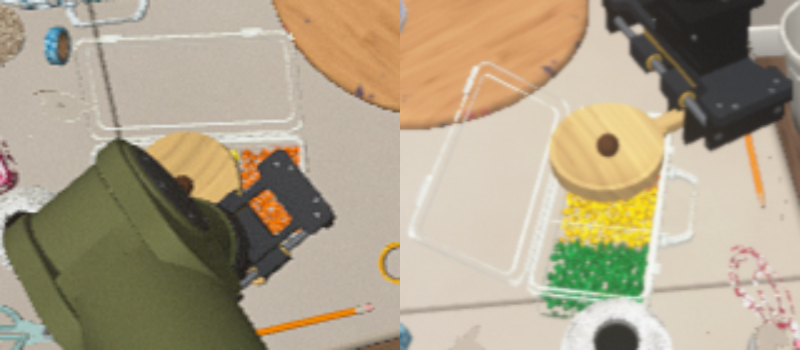

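In the top half the arm partly covers the lid. The side half shows the lid over the box with the bead near the middle, at (607,145). I'll measure with the side camera.

```bash
python3 - <<'E'
from h import *
from scipy.optimize import least_squares
p,d=env.read_camera('side')
m=mask(p,(10,60,120),(28,175,255),(200,240,275,305));m=cv2.morphologyEx(m,cv2.MORPH_CLOSE,np.ones((9,9)));m=cv2.morphologyEx(m,cv2.MORPH_OPEN,cv2.getStructuringElement(cv2.MORPH_ELLIPSE,(21,21)))
c=big(m)[:,0];w=ray('side',c,.0973)[:,:2]
C0=env.camera_info('side')['origin'][:2];u=(C0-w.mean(0));u/=np.linalg.norm(u)
k=((w-w.mean(0))@u)<.005   # far half of the outline: true top rim
f=least_squares(lambda x:np.linalg.norm(w[k]-x[:2],axis=1)-.05,w.mean(0),loss='soft_l1',f_scale=.001);print('lid',f.x.round(4),'rms',np.sqrt((f.fun**2).mean()).round(4),'bbox',c.min(0),c.max(0))
M=cv2.moments(big(mask(p,(0,0,0),(180,255,110),(220,258,250,285))));b=ray('side',[[M['m10']/M['m00'],M['m01']/M['m00']]],.0983)[0];print('bead',b.round(4),M['m00'])
# tilt
ci=env.camera_info('side');K=ci['camera_matrix'];R_=R.from_euler('xyz',ci['orientation'],degrees=True)
ys,xs=np.nonzero(m&(d>0).astype(np.uint8)*255);dd=d[ys,xs].astype(float);P=R_.apply(np.c_[(xs-K[0,2])/K[0,0]*dd,(ys-K[1,2])/K[0,0]*dd,dd])+ci['origin']
q=P[:,:2]-f.x;r=np.linalg.norm(q,axis=1);k=(r<.04)&(r>.016);A=np.c_[np.ones(k.sum()),q[k],r[k]**2];s=np.linalg.lstsq(A,P[k,2],rcond=None)[0];print(s[0],np.degrees(s[1:3]),s[3])
# box in side: orange/yellow/green hidden partly; rim width check
g=mask(p,(20,150,130),(33,255,255),(190,250,280,330));x=big(cv2.morphologyEx(g,cv2.MORPH_CLOSE,np.ones((5,5))))[:,0];W=ray('side',x,.02);print('yellow x',W.min(0),W.max(0))
st()
E
```

```text
lid [0.4983 0.4046] rms 0.0012 bbox [205 250] [261 304]
bead [0.4955 0.4092 0.0983] 37.0
0.06775286466153281 [-2.96635526 10.59584955] 13.374659213330691
yellow x [0.45655019 0.37799702 0.02      ] [0.53842892 0.44997693 0.02      ]
18.15 q [-45.2  14.5   4.  106.3  -1.1  59.2 -91.2] p [0.4354 0.3517 0.0899] [ 1.7991e+02 -2.0000e-02  3.9590e+01] F [ 0.98 -0.59 -0.52] T [-0.146  0.138 -0.005] w 0.0153 57.9
```

jog_arm --motion '[[[0, 0, 0.005, 0, 0, 0, 1], [0, 0, 0.02, 0, 0, 0, 1], [0, 0, 0.04, 0, 0, 0, 1], [0, 0, 0.06, 0, 0, 0, 1], [0, 0, 0.075, 0, 0, 0, 1]]]'

```text
time_s: 18.65
tool_pos: [0.4352, 0.3515, 0.082]
tool_rot: [179.9, 0.0, 39.6]
force: [0.7, -0.1, -1.2]
grip_width: 0.0155
grasp_force: 57.9
```

jog_arm --motion '[[[0, 0, 0.005, 0, 0, 0, 1], [0, 0, 0.005, 0, 0, 0, 1], [0, 0, 0.005, 0, 0, 0, 1], [0, 0, 0.005, 0, 0, 0, 1], [0, 0, 0.005, 0, 0, 0, 1]]]'

```text
time_s: 19.15
tool_pos: [0.4354, 0.3517, 0.0819]
tool_rot: [179.9, -0.0, 39.6]
force: [0.4, -0.2, -0.4]
grip_width: 0.015
grasp_force: 57.9
```

```bash
python3 - <<'E'
from h import *
st()
ci=env.camera_info('side');K=ci['camera_matrix'];R_=R.from_euler('xyz',ci['orientation'],degrees=True)
q=R_.inv().apply(np.array([.4983,.4046,.09])-ci['origin']);u,v=(q[:2]/q[2]*K[0,0]+K[:2,2]).round().astype(int)
for i in range(4):
    p,d=env.read_camera('side')
    m=cv2.inRange(p[...,1],0,125);n=np.zeros_like(m);n[v-13:v+13,u-13:u+13]=m[v-13:v+13,u-13:u+13]
    c=big(n);(x,y),rad=cv2.minEnclosingCircle(c);print('bead',ray('side',[[x,y]],.09)[0].round(4),rad.__round__(1),cv2.contourArea(c))
cv2.imwrite('pics/c8.png',cv2.resize(p[v-50:v+50,u-65:u+65,::-1],None,fx=6,fy=6))
ys,xs=np.mgrid[v-40:v+40,u-45:u+45];ys=ys.ravel();xs=xs.ravel();dd=d[ys,xs].astype(float);P=R_.apply(np.c_[(xs-K[0,2])/K[0,0]*dd,(ys-K[1,2])/K[0,0]*dd,dd])+ci['origin']
q=P[:,:2]-[.4983,.4046];r=np.linalg.norm(q,axis=1);k=(r<.04)&(r>.017)&(abs(P[:,2]-.085)<.012);print(k.sum())
for _ in range(3):
    A=np.c_[np.ones(k.sum()),q[k]];s=np.linalg.lstsq(A,P[k,2]-r[k]**2/.24,rcond=None)[0];e=P[:,2]-r**2/.24-s[0]-q@s[1:];k=(r<.04)&(r>.017)&(abs(e)<.005)
print(s[0],np.degrees(s[1:]),k.sum(),e[k].std())
E
```

```text
19.15 q [-45.2  15.1   4.  106.6  -1.1  58.3 -91.2] p [0.4354 0.3517 0.0819] [ 1.7991e+02 -2.0000e-02  3.9590e+01] F [ 0.44 -0.22 -0.36] T [-0.118  0.224  0.013] w 0.015 57.9
bead [0.4979 0.4063 0.09  ] 5.3 75.0
bead [0.498  0.4061 0.09  ] 5.4 76.0
bead [0.4979 0.4063 0.09  ] 5.3 75.0
bead [0.498  0.4061 0.09  ] 5.4 76.0
997
0.08112154069523012 [-0.99130676 -0.48239237] 997 0.0009994942396732108
```

View pics/c8.png

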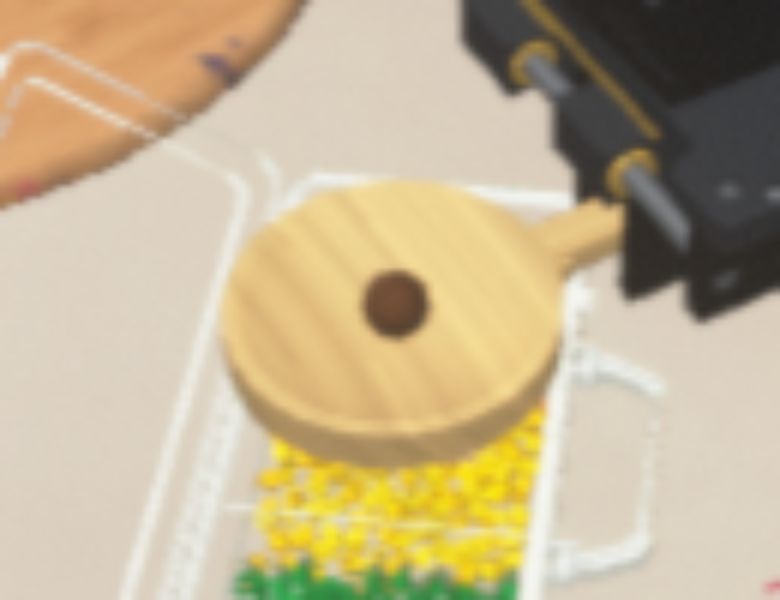

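The lid is level over the middle of the box. The bead is still and central, at crop (396,303), about 1.5 mm from the lid centre. I'm handing it in.

```bash
python3 -c "
from cell import env
print(env.sign_off())"
```

```text
the job is handed in; nothing more can be done
None
```

I unlocked the lid, lifted it off and handed the job in with it held by its handle, level and still, about 20 mm above the walls at the middle of the bead box; the bead measured within about 2 mm of the lid's centre.

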